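# Shift the wire-feed gearbox to the pegged slot

### The arm

A 6-joint arm with a two-finger parallel gripper is mounted at the origin on the work surface. World frame = base frame: x ahead of the robot, y to its left, z up, the work surface at z = 0. Lengths are in m, angles in rad, forces in N, time in s.
With the tool pointing down it reaches from about 0.375 to 0.975 m from the base axis. Payload 3.8 kg.
Tool frame: the origin (TCP) lies midway between the tips of the shut fingers; the grasp point (between the pads) lies 19 mm behind it; x points along the fingers, y is the direction in which the jaws open and shut, and the axes are right-handed (so a half turn about x gives the same grasp; the last joint's range is limited). The gripper opens to 88 mm and grips with 3 to 60 N. Pads are 18 mm wide; open, the fingers measure 123 mm over their backs; the gripper's body (75 mm by 187 mm) begins 45 mm behind the grasp point.
Start: joints at [1.112, 0.264, 1.604, -0, 1.274, -0.037], TCP at [0.276, 0.616, 0.239] pointing down, gripper open.
Joint ranges: [-2.63, 2.63], [-0.94, 2.18], [0.31, 2.57], [-1.31, 4.45], [0, 2.66], [-2.55, 2.55]. Speed limits (rad/s): [2.57, 2.57, 3.14, 3.14, 3.14, 3.14].

### API

Orientations are given as a rotation vector (axis times angle).
In Python, from cell import manip, inverse_kinematics, cams, order gives the robot as it stands. Calls block until the motion is done:
- manip.move_pose(position, orientation): joint-space move of the TCP to a pose.
- manip.move_linear(position, rate=0.15, rot=None): straight line of the TCP; rot=None keeps the orientation; rate is the mean speed in m/s.
- manip.set_joints(angles): joint-space move.
- manip.set_gripper(opening, force=None): finger opening in m; force is the grip in N (None keeps the last); returns when the fingers have stopped.
- manip.dwell(seconds).
- inverse_kinematics(position, orientation): joint angles nearest the present ones, or None.
- manip.state(): the state.
- cams.capture(name): name is "scene" or "top" or "wrist"; returns a dict with "image" (480x640x3 uint8, blue, green, red), "z_map" (480x640 float32, m along the optical axis (not along the pixel's ray), 0 where there is no reading), "intrinsics" (3x3 intrinsics, pixels), "position" and "orientation" of the camera in the world; the wrist camera has in their place "T_tool_cam" (4x4, takes a point from camera to tool coordinates, whose origin is the TCP and whose axes are the tool frame's). Camera axes: x right, y down, z forward; pixel columns grow to the right and rows downward; lengths in m; the calibration is good to about 2 mm. A picture is of the moment at which its call begins: read the wrist's pose just before it.
A pose or a line that the arm cannot do raises manip.IKError and nothing moves.
- order.close_job(): hands the job in, once; it reports no verdict.
The state is a dict: "clock": time; "joint_pos": joint angles; "joint_velocities": joint speeds; "tau": joint torques, N m; "tool_pos": TCP position; "tcp_rot": TCP orientation; "contact_force": force on the tool from outside, world axes, zero at the start; "moment": the same for the moment, N m; "gripper_width": finger opening in m.
Only numpy, scipy, OpenCV 4.12 (cv2) and the standard library are available. Lean on these libraries where they do the work, as an engineer would, in place of code of your own. Each camera call takes 0.05 s, during which the arm holds its last target.

### The job

Change the speed of the wire-feed unit: with the fingertips, push its gate lever out of the slot it is in, along the cross channel, and fully home into the slot that has the upright steel setting peg standing at its end, without forcing the lever hard. Leave the peg and everything else lying about where it is, and take the hand away from the lever when done.

Things in the scene. Friction and masses are not known exactly. Their poses are not given: they have to be found in the camera images.
- feedbox: Blue-painted wire-feed gearbox fixed to the bench, 200 (x) x 230 (y) mm, flat deck 88 mm high; a motor sticks out of its far (+x) face to x = 175 mm, 112 mm high. Origin: centre of its underside, at bench level, straight below the gate's centre; x points away from the robot (yaw within 0.35 rad), y to the left, z up. near/far = -x/+x, left/right = +y/-y below.
- gate (a point): Top centre of the aluminium gate plate (80 x 83 mm, 8 mm thick, on the deck; 96 mm above the bench). Axes as feedbox. One cross channel along y at x = 0 joins three slots along x, at y = +24, 0 and -24 mm (left, middle, right), each with a near and a far end: six ends. Channels 15 mm wide, corners rounded.
- places (a point): Centre of the deck, 88 mm up, axes as feedbox. A dark line leads from each of the six slot ends to its own place on the deck: x = -75 (near) or +75 mm (far), y = +45 (left), 0 (middle) or -45 mm (right). At five places is a flat steel stud (20 mm across, 4 mm high), at one the setting peg.
- lever_knob (a point): Centre of the lever's black knob, 34 mm across, from 20 mm below to 22 mm above this point. The lever, a 10 mm rod, tilts about a pivot 175 mm below it, 5 mm above the bench on feedbox's z axis: knob centre 180 mm up when upright. The rod runs in the gate and follows its channels only. Home in a slot the knob is 43 mm (x) from the cross channel; left/right rails put it at y = +/-45 mm.
- lever_along (a joint): Lever tilt along the slots (rad): 0 in the cross channel, positive away from the robot (feedbox +x); fully home at the stops -0.25 (near) and +0.25 (far). Starts in the near left slot, at -0.25 to -0.20. No spring: it stays where it is left; moving it takes 2 to 5 N at the knob. It can go along the cross channel only within about 0.03 of 0.
- lever_across (a joint): Lever tilt across the slots (rad): about +0.27 left rail, 0 middle rail, -0.27 right rail (feedbox +y positive); stops at +/-0.28. It enters a slot when within about 0.03 rad of its rail (rounded corners guide a little more). No spring; 2 to 5 N at the knob.
- setpeg: Loose turned steel setting peg, 26 mm across the foot, waisted, 48 mm high, 100 g, standing upright on the deck at the end of the wanted slot: one of middle far, right far, middle near, right near. Origin: centre of its underside. To be left standing untouched.
- deck_plug: Bystander, to be left alone: grey plastic plug block, 42 x 24 x 25 mm, loose on the right-hand part of the unit's deck.
- bench_plug: Bystander, to be left alone: black plastic plug block, 56 x 24 x 25 mm, loose on the bench left of the unit.
- tape_roll: Bystander, to be left alone: black roll of tape, 84 mm across, 19 mm high, on the bench right of the unit.
- driver: Bystander, to be left alone: screwdriver lying on the bench.
- spanner: Bystander, to be left alone: spanner lying on the bench.
- pin_jar: Bystander, to be left alone: clear jar with white cap, 60 mm across, 75 mm high.
- cup: Bystander, to be left alone: grey plastic cup, 70 mm across, 80 mm high.

How it is judged:
By the outcome, as a careful person would: the job done as asked, in the order asked, and still so for the second after the job is handed in, with the robot touching nothing.
It also fails if it takes over 48 s, if anything falls off the work surface, if the arm or the gripper's body presses on something with over 40 N, if the wrist force passes 120 N, or if a joint passes its speed limit or range.

## Working session

There is one attempt and no reset: what is moved stays moved. The work goes in short steps, each a Python script; the robot and the scene stay as the last script left them, time stands still between calls to the robot, and variables do not carry over. Pictures are saved under pics/ and viewed, and the job is handed in when it is done.

```bash
ls; mkdir -p pics
python3 - <<'E'
from cell import manip,cams
import cv2,numpy as np
s=manip.state();print(s['clock'],s['tool_pos'],s['tcp_rot'],s['gripper_width'])
for n in ['scene','top']:
    c=cams.capture(n);cv2.imwrite(f'pics/{n}0.png',c['image']);np.savez(f'{n}0.npz',**c);print(n,c['intrinsics'],c['position'],c['orientation'])
E
```

```text
pics
0.0 [0.27604556 0.61521425 0.2373874 ] [ 0.32916987  1.54588243 -0.33255736] 0.08808740283280052
scene [[468.35338856   0.         321.19612219]
 [  0.         468.35338856 242.02600555]
 [  0.           0.           1.        ]] [0.82335629 0.66585993 0.89188285] [-0.69267594 -2.65812629  1.07281609]
top [[460.23659954   0.         323.60057351]
 [  0.         460.23659954 238.93430554]
 [  0.           0.           1.        ]] [0.3895187  0.06228613 1.42203948] [-2.18070112  2.20929901 -0.11452159]
```

View pics/scene0.png

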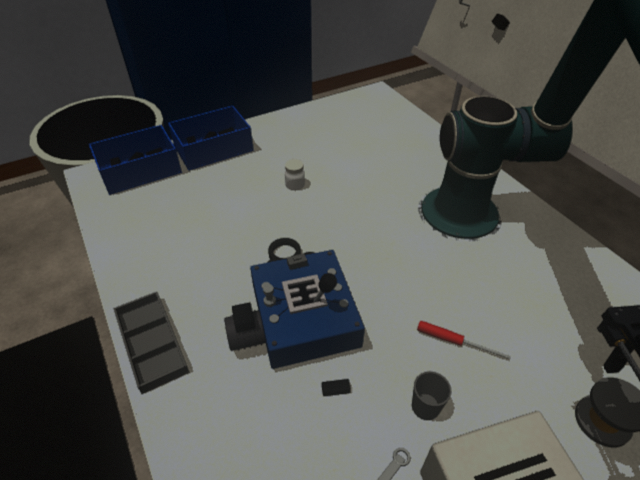

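View pics/top0.png

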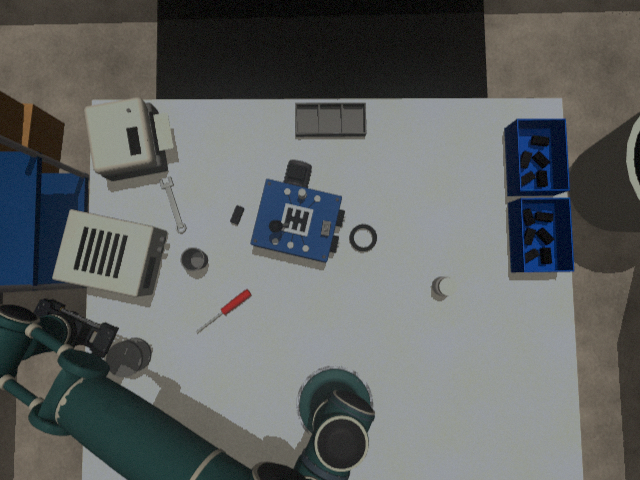

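Run:
```python
import cv2
a=cv2.imread('pics/top0.png')[150:275,230:380];cv2.imwrite('pics/topz.png',cv2.resize(a,None,fx=4.8,fy=4.8,interpolation=cv2.INTER_CUBIC))
a=cv2.imread('pics/scene0.png')[230:370,220:380];cv2.imwrite('pics/scenez.png',cv2.resize(a,None,fx=4,fy=4,interpolation=cv2.INTER_CUBIC))
```

```text
(no output)
```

View pics/topz.png

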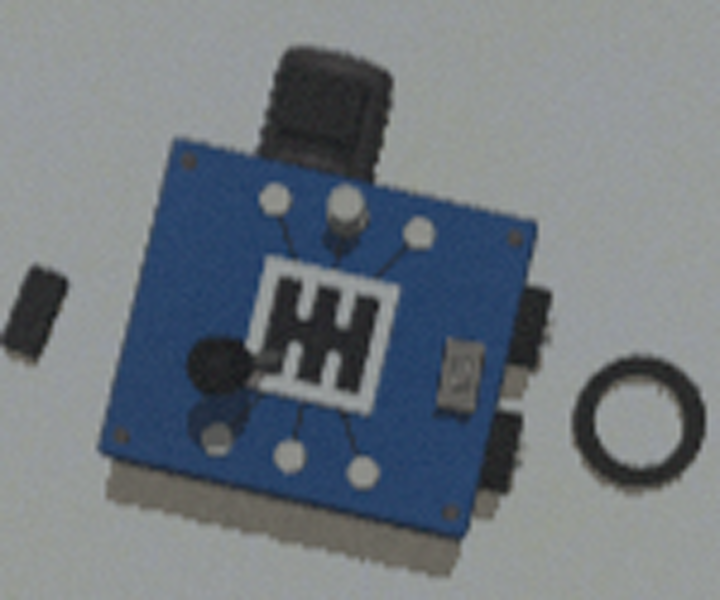

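View pics/scenez.png

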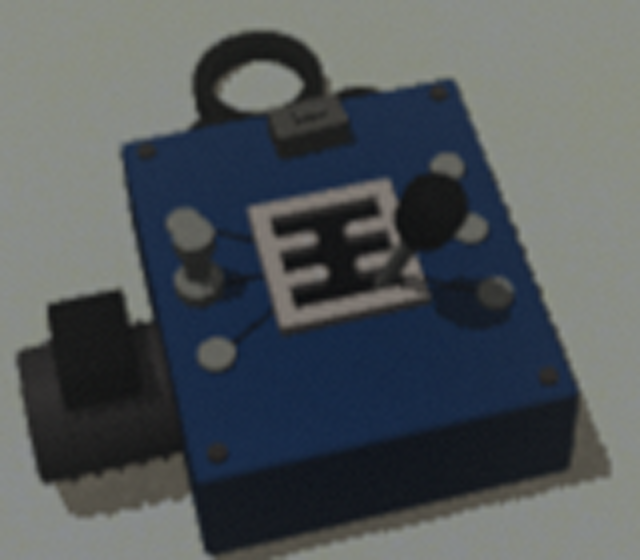

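```bash
cat > h.py <<'E'
import numpy as np,cv2
from scipy.spatial.transform import Rotation as R
from scipy.optimize import least_squares
def load(n):
    d=dict(np.load(n));return d
def proj(d,P):
    P=np.atleast_2d(P);Rm=R.from_rotvec(d['orientation']).as_matrix()
    c=(P-d['position'])@Rm; K=d['intrinsics'];u=c@K.T
    return u[:,:2]/u[:,2:]
def f2w(p,P):
    x,y,a=p[:3];P=np.atleast_2d(P);c,s=np.cos(a),np.sin(a)
    return np.c_[x+c*P[:,0]-s*P[:,1],y+s*P[:,0]+c*P[:,1],P[:,2]]
E
cat > fit.py <<'E'
from h import *
T=load('top0.npz');S=load('scene0.npz')
g={'dFL':(.1,.115,.088),'dFR':(.1,-.115,.088),'dNR':(-.1,-.115,.088),'dNL':(-.1,.115,.088),
'sFL':(.075,.045,.092),'sFR':(.075,-.045,.092),'sNL':(-.075,.045,.092),'sNM':(-.075,0,.092),'sNR':(-.075,-.045,.092),
'gFL':(.04,.0415,.096),'gFR':(.04,-.0415,.096),'gNR':(-.04,-.0415,.096),'gNL':(-.04,.0415,.096)}
t={'dFL':(175,140),'dFR':(537,222),'dNR':(465,537),'dNL':(100,452),'sFL':(275,199),'sFR':(419,233),'sNL':(218,440),'sNM':(290,457),'sNR':(363,473),'gFL':(267,257),'gFR':(399,285),'gNR':(370,413)}
s={'dFL':(203,478),'dFR':(125,147),'dNR':(455,82),'dNL':(577,392),'sFL':(216,352),'sNL':(495,292),'sNM':(470,228),'sNR':(447,166),'gFR':(249,208),'gNR':(390,180),'gFL':(282,330),'gNL':(430,298)}
tp=lambda q:(np.array(q)+.5)/4.8-.5+[230,150]
sp=lambda q:(np.array(q)+.5)/4-.5+[220,230]
def tri(a,b):
    r=least_squares(lambda P:np.r_[proj(T,P)[0]-a,proj(S,P)[0]-b],[.5,.1,.1]);return r.x,r.fun
for k in t:
    if k in s:
        P,f=tri(tp(t[k]),sp(s[k]));print(k,P.round(4),f.round(1))
def fit(views):
    def res(p):
        o=[]
        for d,m,fn in views:
            G=np.array([g[k] for k in m]);o.append((proj(d,f2w(p,G)+[0,0,p[3]])-np.array([fn(m[k]) for k in m])).ravel())
        return np.concatenate(o)
    r=least_squares(res,[.5,.1,0,0]);print(r.x.round(4),'rms',np.sqrt((r.fun**2).mean()));return r.x
fit([(T,t,tp)]);fit([(S,s,sp)]);p=fit([(T,t,tp),(S,s,sp)])
P,f=tri(tp((220,366)),sp((433,211)));print('knob',P,f)
Ri=R.from_euler('z',-p[2]).as_matrix();print('knob in fb',Ri@(P-[p[0],p[1],0]))
P,f=tri(tp((347,203)),sp((187,224)));print('pegtop',P,f,Ri@(P-[p[0],p[1],0]))
E
python3 fit.py
```

```text
dFL [0.6702 0.1925 0.084 ] [-0.3  0.5 -0.4 -0. ]
dFR [ 0.6175 -0.0284  0.0801] [-0.4  0.7 -0.6 -0.1]
dNR [0.4254 0.0185 0.0783] [-0.3  0.5 -0.5 -0. ]
dNL [0.4808 0.2385 0.0805] [-0.1  0.2 -0.2 -0. ]
sFL [0.6334 0.131  0.0879] [-0.1  0.2 -0.2 -0. ]
sNL [0.4868 0.1668 0.0853] [-0.1  0.2 -0.2 -0. ]
sNM [0.4762 0.1232 0.0854] [-0.1  0.1 -0.1 -0. ]
sNR [0.4656 0.0793 0.0867] [-0.1  0.2 -0.2 -0. ]
gFL [0.5977 0.136  0.089 ] [-0.1  0.2 -0.1 -0. ]
gFR [0.5785 0.0565 0.0925] [-0.3  0.4 -0.4 -0. ]
gNR [0.5007 0.0752 0.0907] [-0.3  0.5 -0.5 -0. ]
[ 0.5513  0.1051 -0.2378 -0.016 ] rms 0.24901290493975048
[ 0.5438  0.0967 -0.2447 -0.0195] rms 0.4762993531299512
[ 0.5489  0.1051 -0.2413 -0.0068] rms 0.6039338660296446
knob [0.52237186 0.15948253 0.16696314] [-0.30939128  0.47409175 -0.40983044 -0.03738468]
knob in fb [-0.03878207  0.04646599  0.16696314]
pegtop [0.62337917 0.08532447 0.13697645] [ 0.20800703 -0.37900451  0.31209212  0.03430538] [ 0.07701952 -0.00140767  0.13697645]
```

```bash
cat >> h.py <<'E'
FB=[.549,.105,-.241]
def rot(a=None,sgn=1):
    a=FB[2] if a is None else a
    y=np.array([-np.sin(a),np.cos(a),0])*sgn; x=np.array([0,0,-1.]);z=np.cross(x,y)
    return R.from_matrix(np.c_[x,y,z]).as_rotvec()
def wcap(manip,cams,name):
    s=manip.state();c=cams.capture('wrist')
    M=np.eye(4);M[:3,:3]=R.from_rotvec(s['tcp_rot']).as_matrix();M[:3,3]=s['tool_pos']
    C=M@c['T_tool_cam'];d=dict(image=c['image'],z_map=c['z_map'],intrinsics=c['intrinsics'],position=C[:3,3],orientation=R.from_matrix(C[:3,:3]).as_rotvec())
    np.savez(name+'.npz',**d);cv2.imwrite(f'pics/{name}.png',c['image']);return d
E
python3 - <<'E'
from h import *
from cell import manip,cams,inverse_kinematics
c=cams.capture('wrist');print(c['T_tool_cam'].round(3),c['intrinsics'])
s=manip.state();print(R.from_rotvec(s['tcp_rot']).as_matrix().round(2))
for sg in(1,-1):
  for q in [(-.11,.045,.36),(-.11,.045,.17),(0.02,0,.17)]:
    print(sg,inverse_kinematics(f2w(FB,[q])[0],rot(sgn=sg)))
E
```

```text
[[ 0.001 -0.269  0.963 -0.145]
 [ 1.     0.    -0.001 -0.001]
 [ 0.     0.963  0.269 -0.069]
 [ 0.     0.     0.     1.   ]] [[399.25232979   0.         315.95871275]
 [  0.         399.25232979 238.77116416]
 [  0.           0.           1.        ]]
[[-0.    0.41  0.91]
 [-0.    0.91 -0.41]
 [-1.   -0.   -0.  ]]
1 [ 3.17316899e-01 -1.53687920e-01  1.82372525e+00 -4.44089210e-16
  1.47155532e+00 -1.01247943e+00]
1 [ 3.17316899e-01 -4.22022016e-02  2.07389119e+00 -4.44089210e-16
  1.10990366e+00 -1.01247943e+00]
1 [ 1.31376784e-01  1.33460303e-01  1.89015572e+00 -4.44089210e-16
  1.11797663e+00 -1.19841954e+00]
-1 [ 3.17316899e-01 -1.53687920e-01  1.82372525e+00 -4.44089210e-16
  1.47155532e+00  2.12911323e+00]
-1 [ 3.17316899e-01 -4.22022016e-02  2.07389119e+00 -4.44089210e-16
  1.10990366e+00  2.12911323e+00]
-1 [ 1.31376784e-01  1.33460303e-01  1.89015572e+00 -4.44089210e-16
  1.11797663e+00  1.94317311e+00]
```

Run:
```python
from h import *
from cell import manip,cams
manip.move_linear([0.276,.616,.34],rate=.2)
manip.move_pose(f2w(FB,[(-.10,.045,.34)])[0],rot())
manip.set_gripper(0)
d=wcap(manip,cams,'w1');s=manip.state();print(s['clock'],s['tool_pos'],s['contact_force'],s['gripper_width'])
```

```text
3.9083 [0.46264154 0.17254823 0.33997616] [-0.55073179 -0.17703345 -0.55743723] 0.0003583342219050287
```

View pics/w1.png

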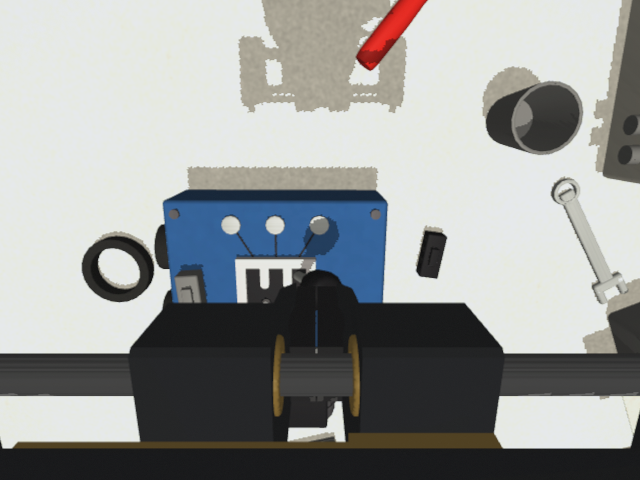

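```bash
cat > fit2.py <<'E'
from h import *
exec(open('fit.py').read().split("for k in t:")[0].replace('from h import *',''))
W=load('w1.npz')
w={'sNL':(319,225),'sNM':(275,225),'sNR':(231,225),'dNL':(386,202),'dNR':(165,202),'gNL':(316.5,259),'gNR':(236,258)}
ident=lambda q:np.array(q,float)
def fit(views,fz=True):
    def res(p):
        o=[]
        for d,m,fn in views:
            G=np.array([g[k] for k in m]);o.append((proj(d,f2w(p,G)+[0,0,0 if fz else p[3]])-np.array([fn(m[k]) for k in m])).ravel())
        return np.concatenate(o)
    r=least_squares(res,[.5,.1,0]+([] if fz else [0]));print(r.x.round(4),'rms',np.sqrt((r.fun**2).mean()));print(r.fun.reshape(-1,2).round(1).tolist());return r.x
if __name__=='__main__':
    fit([(W,w,ident)]);fit([(W,w,ident)],False);fit([(T,t,tp)]);fit([(S,s,sp)])
    # depth check
    z=W['z_map'];K=W['intrinsics'];Rm=R.from_rotvec(W['orientation']).as_matrix()
    for k,(u,v) in w.items():
        zz=z[int(v),int(u)];P=Rm@(np.linalg.inv(K)@[u,v,1]*zz)+W['position'];print(k,P.round(4))
E
python3 fit2.py; python3 -c "
import cv2;a=cv2.imread('pics/w1.png')[180:310,150:400];cv2.imwrite('pics/w1z.png',cv2.resize(a,None,fx=3.2,fy=3.2))"
```

```text
[ 0.5513  0.1074 -0.2412] rms 1.657705451154732
[[0.8, 0.6], [0.4, 0.6], [0.0, 0.5], [3.4, -1.5], [-4.1, -1.6], [-0.1, 0.6], [-0.4, 1.6]]
[ 0.5537  0.1055 -0.2419 -0.0117] rms 0.7393266806034208
[[-0.4, 0.6], [0.4, 0.5], [1.3, 0.5], [0.2, -0.8], [-0.8, -1.0], [-1.3, -0.4], [0.7, 0.6]]
[ 0.5494  0.1046 -0.2378] rms 0.3975154207710348
[[-0.5, -0.9], [0.6, -0.4], [0.5, 0.5], [-1.0, 0.5], [-0.1, 0.1], [-0.0, -0.0], [-0.1, -0.1], [0.1, -0.1], [0.1, -0.0], [-0.1, -0.3], [0.3, 0.3], [0.2, 0.4]]
[ 0.5505  0.1096 -0.2445] rms 0.8876379164235083
[[-2.0, 1.8], [-1.5, -1.4], [0.3, -1.8], [1.8, 0.5], [0.2, 0.4], [0.3, -0.0], [0.5, -0.2], [0.5, 0.1], [-0.2, 0.1], [-0.0, -0.3], [-0.1, -0.2], [0.2, -0.5]]
sNL [0.4882 0.1684 0.0929]
sNM [0.4779 0.125  0.0916]
sNR [0.4676 0.0812 0.0898]
dNL [0.4828 0.2396 0.0861]
dNR [0.4293 0.0225 0.0864]
gNL [0.5245 0.1569 0.0877]
gNR [0.5017 0.0769 0.0935]
```

View pics/w1z.png

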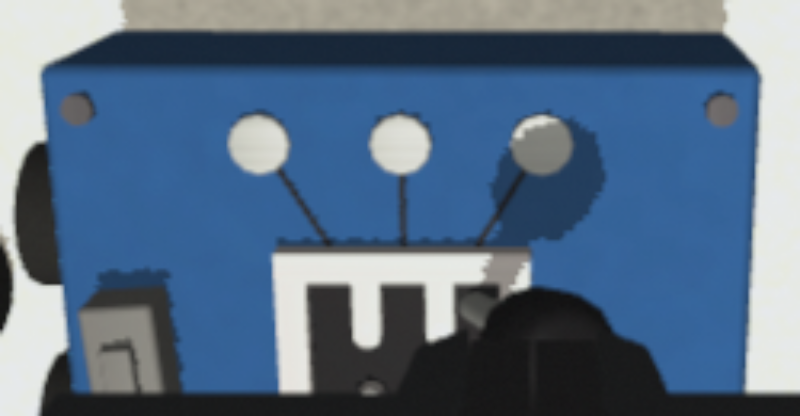

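```bash
sed -i 's/^FB=.*/FB=[.5505,.107,-.241]/' h.py
cat >> h.py <<'E'
def loc(manip):
    s=manip.state();c,sn=np.cos(FB[2]),np.sin(FB[2]);M=np.array([[c,sn],[-sn,c]])
    return s['clock'],M@(np.array(s['tool_pos'][:2])-FB[:2]),s['tool_pos'][2],M@np.array(s['contact_force'][:2]),s['contact_force'][2]
def rep(manip,t=''):
    a=loc(manip);print(t,'t%.2f'%a[0],'xy mm',(a[1]*1e3).round(1),'z%.3f'%a[2],'F',a[3].round(1),round(a[4],1));return a
def go(manip,x,y,z,rate=.15): manip.move_linear(f2w(FB,[(x,y,z)])[0],rate=rate)
E
python3 - <<'E'
from h import *
from cell import manip,cams
manip.move_pose(f2w(FB,[(-.088,.045,.26)])[0],rot());rep(manip)
go(manip,-.088,.045,.155);rep(manip)
for x in np.arange(-.078,-.054,.004):
    go(manip,x,.045,.155,.05);a=rep(manip)
    if abs(a[3][0])>1.5:break
wcap(manip,cams,'w2')
for n in ['scene','top']:
    c=cams.capture(n);cv2.imwrite(f'pics/{n}2.png',c['image']);np.savez(f'{n}2.npz',**c)
a=np.vstack([cv2.resize(cv2.imread('pics/top2.png')[150:275,230:380],(480,400)),cv2.resize(cv2.imread('pics/scene2.png')[220:370,210:390],(480,400))]);
cv2.imwrite('pics/c2.png',np.hstack([cv2.resize(a[:400],(400,333)),cv2.resize(a[400:],(400,333))]))
E
```

```text
t4.33 xy mm [-88.6  44.6] z0.259 F [-0.2  0.6] 0.7
 t5.17 xy mm [-87.   45.7] z0.157 F [ 0.1 -0.5] 0.5
 t5.53 xy mm [-77.2  45.2] z0.156 F [ 0.4 -0.8] -0.5
 t5.78 xy mm [-73.8  45. ] z0.155 F [0.3 0.3] -0.3
 t6.03 xy mm [-69.8  45. ] z0.155 F [0.1 0.5] 0.9
 t6.28 xy mm [-65.8  45. ] z0.155 F [ 0.4 -0.3] -0.7
 t6.53 xy mm [-62.3  45. ] z0.155 F [-1.8  0.3] 2.2
```

View pics/c2.png

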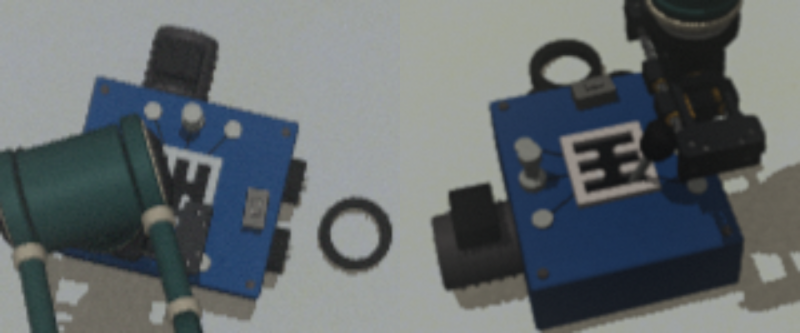

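View pics/w2.png

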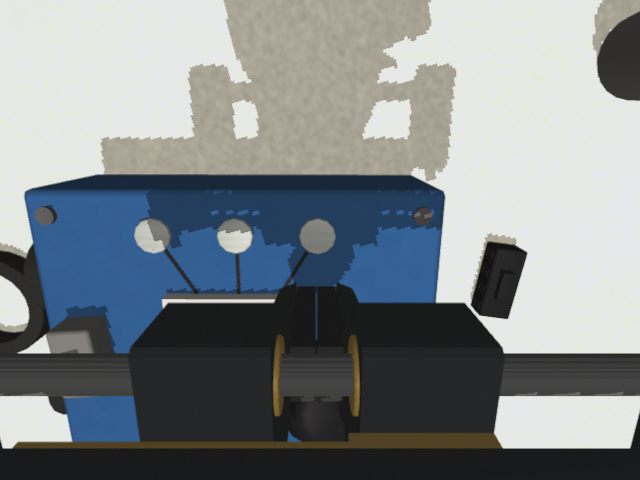

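```bash
cat >> h.py <<'E'
def scn(cams,n,extra=()):
    o=[]
    for nm,(x0,y0,w,h) in dict(scene=(220,220,160,150),top=(230,150,150,125)).items():
        if nm=='top' and 'top' not in extra: continue
        c=cams.capture(nm);np.savez(f'{nm}{n}.npz',**c)
        o.append(cv2.resize(c['image'][y0:y0+h,x0:x0+w],None,fx=4,fy=4,interpolation=cv2.INTER_CUBIC)); cv2.imwrite(f'pics/{nm}{n}z.png',o[-1])
E
python3 - <<'E'
from h import *
from cell import manip,cams
for x in np.arange(-.058,-.028,.006).tolist()+[-.0275]:
    go(manip,x,.045,.155,.04);a=rep(manip)
    if abs(a[3][0])>12:break
manip.dwell(.2);rep(manip)
scn(cams,3)
E
```

```text
t6.92 xy mm [-57.8  45.1] z0.155 F [-3.   0.8] 1.9
 t7.22 xy mm [-51.5  45.1] z0.155 F [-2.4  1.4] 0.8
 t7.53 xy mm [-45.6  45. ] z0.155 F [-1.7  1.2] 2.2
 t7.83 xy mm [-39.6  44.9] z0.155 F [-2.5  1.1] 2.1
 t8.12 xy mm [-33.6  44.9] z0.155 F [-2.5  1.2] 0.8
 t8.44 xy mm [-27.1  45. ] z0.155 F [-2.5  0.9] 1.5
 t8.64 xy mm [-27.4  44.9] z0.155 F [-0.1  1.1] 1.1
```

View pics/scene3z.png

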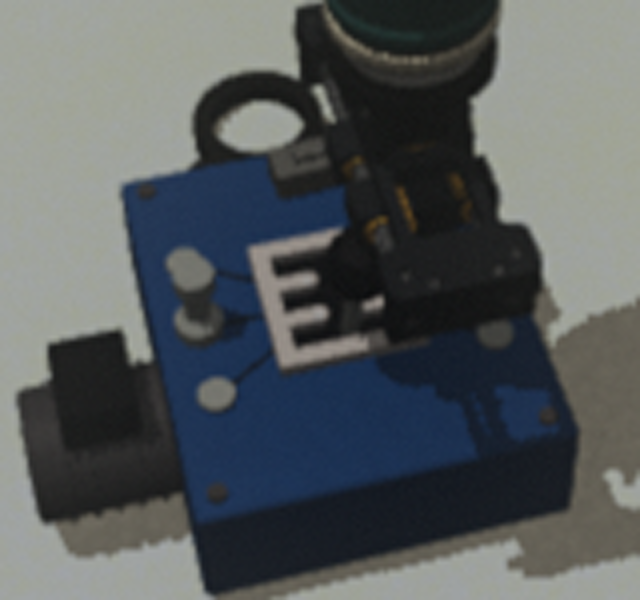

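Run:
```python
from h import *
from cell import manip,cams
go(manip,-.045,.045,.155,.1)
go(manip,-.045,.045,.27,.25)
go(manip,.05,.10,.27,.25)
rep(manip);wcap(manip,cams,'w4');scn(cams,4,['top'])
```

```text
t10.22 xy mm [48.7 99.2] z0.267 F [ 0.4 -0.5] -1.4
```

View pics/scene4z.png

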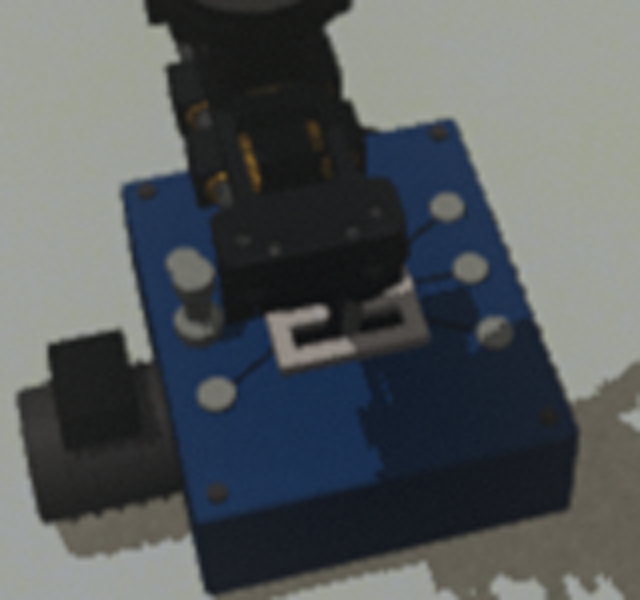

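View pics/w4.png

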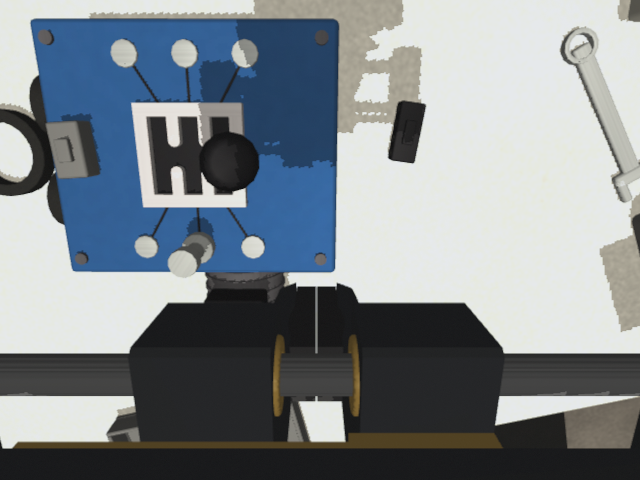

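View pics/top4z.png

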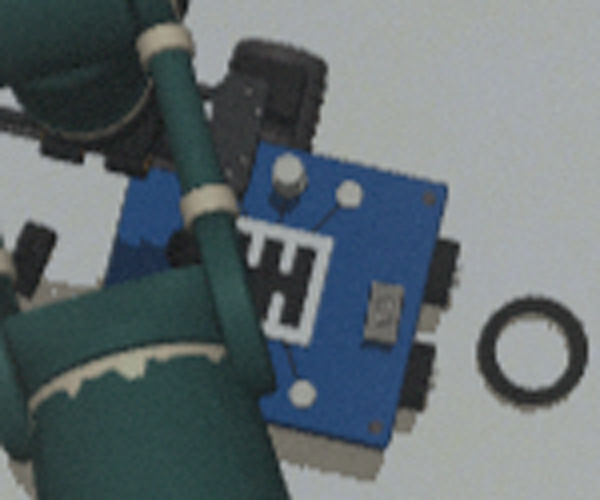

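```bash
cat > w4fit.py <<'E'
import sys
from fit2 import *
def knobfit(W,w,kn,FBfix=None,verbose=True):
    p=FBfix if FBfix is not None else fit([(W,w,ident)])
    # lever: along a, across b ; knob pos = 5mm + 175*(dir)
    def kp(q):
        a,b=q; return f2w(p,[(.175*np.sin(a),.175*np.cos(a)*np.sin(b),.005+.175*np.cos(a)*np.cos(b))])[0]
    r=least_squares(lambda q:proj(W,kp(q))[0]-kn,[0,.0]);print('along,across',r.x.round(3),'knob',kp(r.x).round(4));return p,r.x
if __name__=='__main__':
    W=load('w4.npz');w={'sNR':(124,53),'sNM':(184,53),'sNL':(245,53),'sFR':(146,247),'sFL':(253,247),'gNR':(132,103),'gNL':(242,103),'gFL':(246,207),'gFR':(144,207)}
    knobfit(W,w,(230,161))
E
python3 w4fit.py
```

```text
[ 0.5512  0.1073 -0.2427] rms 0.33486769762803387
[[-0.4, -0.1], [0.4, -0.0], [0.2, 0.0], [0.1, 0.3], [0.3, 0.6], [-0.4, -0.5], [-0.3, -0.4], [0.5, 0.3], [-0.4, 0.1]]
along,across [-0.015  0.272] knob [0.5599 0.1535 0.1736]
```

```bash
sed -i 's/^FB=.*/FB=[.5511,.1073,-.2420]/' h.py
python3 - <<'E'
from h import *
from cell import manip,cams
go(manip,-.002,.102,.24,.25)
go(manip,-.002,.102,.160,.15);manip.dwell(.1);rep(manip)
for y in [.09,.084,.08,.076,.070,.064,.058,.052,.046,.040,.036]:
    go(manip,-.002,y,.160,.04);a=rep(manip)
    if abs(a[3][1])>9: print('STOP');break
manip.dwell(.2);rep(manip)
scn(cams,5)
E
```

```text
t11.54 xy mm [ -0.7 102.6] z0.162 F [ 0.4 -0. ] -0.3
 t11.99 xy mm [-2.  89.7] z0.160 F [-0.2  1.1] 0.2
 t12.29 xy mm [-2.  83.8] z0.160 F [-0.  -0.1] -0.3
 t12.54 xy mm [-1.9 80.1] z0.160 F [-0.   1.5] 0.4
 t12.79 xy mm [-1.6 76.5] z0.161 F [-0.6  3.7] 3.2
 t13.09 xy mm [-1.8 70. ] z0.160 F [-0.6  2.9] 3.0
 t13.39 xy mm [-2.1 63.6] z0.160 F [0.4 2.3] 2.1
 t13.69 xy mm [-2.2 57.4] z0.160 F [1.1 2.1] 2.3
 t13.99 xy mm [-2.2 51.4] z0.160 F [0.2 1.6] 1.1
 t14.29 xy mm [-2.2 45.4] z0.160 F [0.4 2. ] 1.2
 t14.59 xy mm [-2.1 39.5] z0.160 F [-0.7  1.4] 1.0
 t14.84 xy mm [-2.1 35.6] z0.160 F [0.3 1.4] 1.1
 t15.04 xy mm [-2.2 35.7] z0.160 F [0.3 1.1] 0.4
```

View pics/scene5z.png

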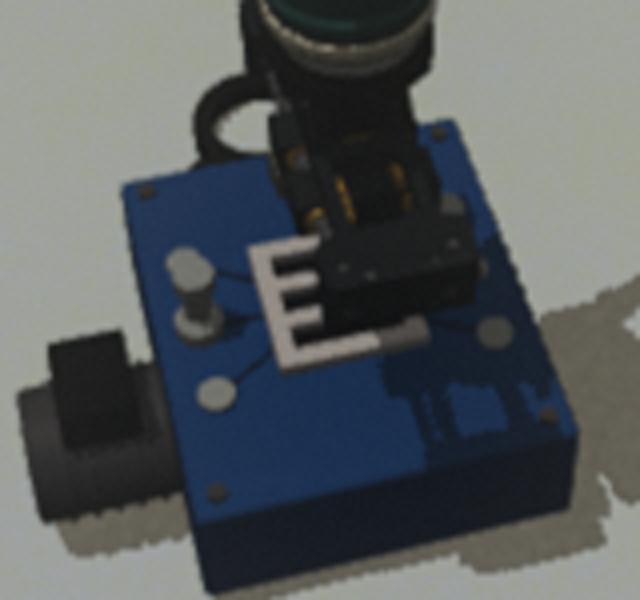

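Retreat to the left, raise, look with the wrist camera.

Run:
```python
from h import *
from cell import manip,cams
go(manip,-.002,.055,.160,.12)
go(manip,-.002,.055,.27,.3)
go(manip,.06,.08,.27,.25)
manip.dwell(.1);rep(manip);wcap(manip,cams,'w6')
```

```text
t16.43 xy mm [58.6 79.3] z0.268 F [0.5 0.3] 0.3
```

View pics/w6.png

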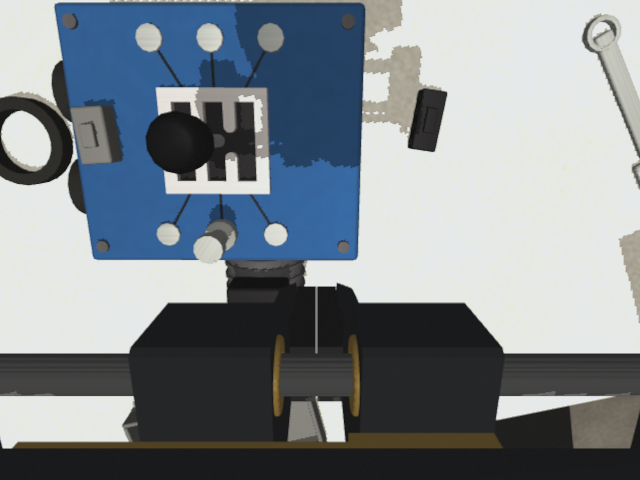

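```bash
python3 - <<'E'
from w4fit import *
W=load('w6.npz');w={'sNR':(148,38),'sNM':(209,38),'sNL':(270,38),'sFR':(168,234),'sFL':(276,234),'gNR':(156,88),'gNL':(267,88),'gFL':(270,193),'gFR':(165,193)}
p,q=knobfit(W,w,(180,143))
print((.175*np.sin(q)*1e3))
E
python3 -c "
import cv2;a=cv2.imread('pics/w6.png')[70:260,130:300];cv2.imwrite('pics/w6z.png',cv2.resize(a,None,fx=3,fy=3))"
```

```text
[ 0.5511  0.1069 -0.2418] rms 0.6503266706989942
[[-0.2, -0.7], [0.1, -0.7], [0.4, -0.7], [-0.2, 0.9], [-0.2, 1.0], [-0.5, -0.5], [-0.5, -0.4], [-0.2, 1.0], [1.1, 0.9]]
along,across [-0.014  0.007] knob [0.549  0.1087 0.18  ]
[-2.45581131  1.24773664]
```

View pics/w6z.png

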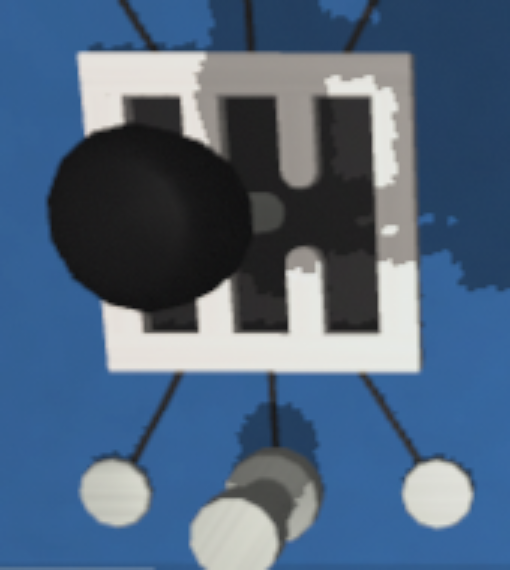

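Run:
```python
from h import *
from cell import manip,cams
go(manip,-.05,.05,.27,.3)
go(manip,-.055,.0,.24,.25)
go(manip,-.055,.0,.158,.2);manip.dwell(.1);rep(manip)
for x in [-.035,-.029,-.023,-.017,-.011,-.005,.001,.007,.011]+list(np.arange(.013,.0225,.0015)):
    go(manip,x,.0,.158,.04);a=rep(manip)
    if abs(a[3][0])>7 or abs(a[3][1])>7: print('STOP');break
manip.dwell(.2);rep(manip)
scn(cams,7)
```

```text
t18.06 xy mm [-53.3   1.1] z0.160 F [-0.4  0.2] 0.1
 t18.71 xy mm [-35.   -0.2] z0.158 F [-0.2 -0.7] 0.7
 t19.01 xy mm [-28.9   0. ] z0.158 F [-0.8 -0.6] 0.5
 t19.31 xy mm [-23.1  -0. ] z0.158 F [-1.9  0.6] 1.1
 t19.61 xy mm [-16.8   0. ] z0.158 F [-1.5 -1.2] 1.2
 t19.91 xy mm [-10.6   0. ] z0.158 F [-0.7 -1.2] 1.5
 t20.21 xy mm [-4.7 -0. ] z0.158 F [-0.3  0.2] 2.1
 t20.51 xy mm [ 1.2 -0. ] z0.158 F [-0.8 -0.8] 1.2
 t20.81 xy mm [ 7.1 -0.1] z0.158 F [-1.4  0.8] -1.6
 t21.06 xy mm [11.1 -0.1] z0.158 F [-0.5 -0.4] -2.3
 t21.31 xy mm [13.1 -0. ] z0.158 F [-1.8 -0.2] -2.7
 t21.56 xy mm [14.6 -0. ] z0.158 F [-2.1 -0. ] -2.4
 t21.81 xy mm [16.1 -0. ] z0.158 F [-3.1 -0.3] -1.1
 t22.06 xy mm [17.6  0. ] z0.158 F [-3.7  0.4] -1.8
 t22.31 xy mm [18.6 -0. ] z0.158 F [-3.3  0.4] -1.9
 t22.56 xy mm [19.6 -0.1] z0.158 F [-5.4  0.5] -0.9
 t22.81 xy mm [20.3 -0.1] z0.157 F [-8.4  0.1] -0.1
STOP
 t23.01 xy mm [20.3 -0. ] z0.158 F [-7.8  1. ] 0.3
```

View pics/scene7z.png

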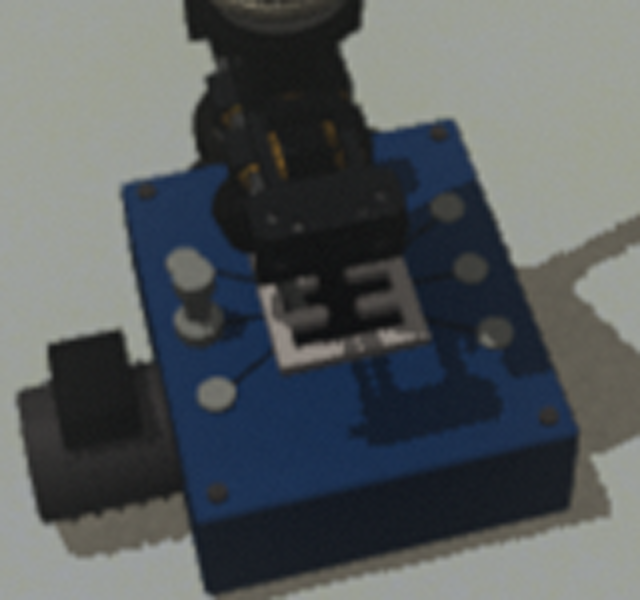

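Run:
```python
from h import *
from cell import manip,cams
go(manip,-.02,0,.158,.1)
go(manip,-.03,.0,.28,.3)
go(manip,.05,.13,.28,.3)
manip.dwell(.2);rep(manip);wcap(manip,cams,'w8');scn(cams,8)
```

```text
t25.04 xy mm [ 49.4 128.6] z0.280 F [0.1 0.3] -0.7
```

View pics/w8.png

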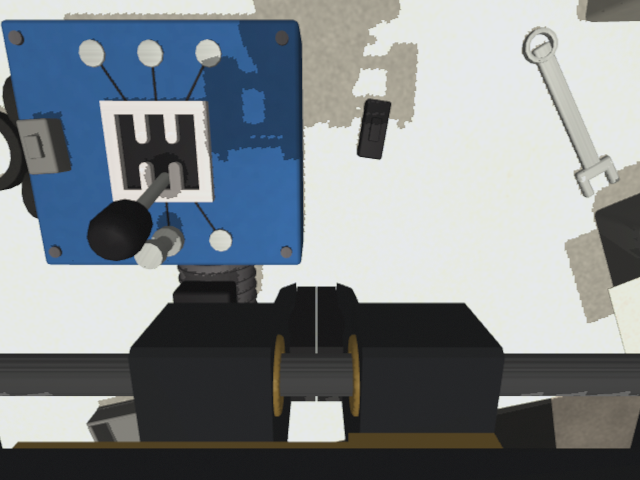

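View pics/scene8z.png

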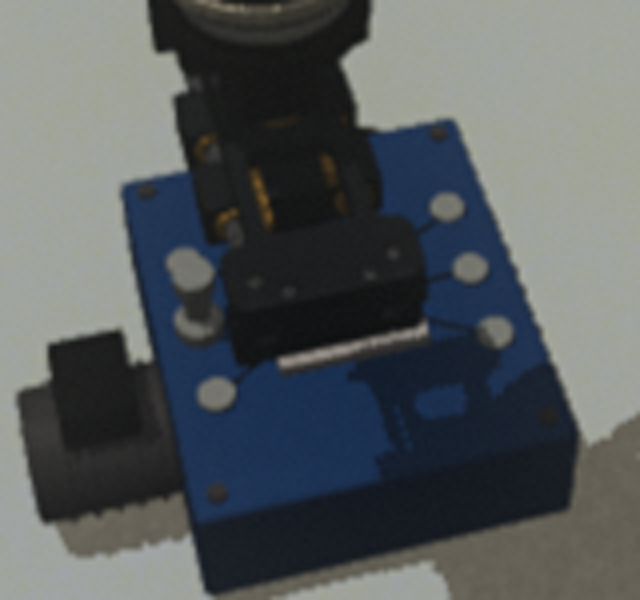

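```bash
python3 - <<'E'
from w4fit import *
W=load('w8.npz');w={'sNR':(92,53),'sNM':(149,53),'sNL':(207,53),'sFL':(221,240),'gNR':(100,101),'gNL':(206,101),'gFL':(211,202)}
p,q=knobfit(W,w,(118.5,229.5))
knobfit(W,w,(118.5,232),p)
for a in (.2,.23,.25):print(a,proj(W,f2w(p,[(.175*np.sin(a),0,.005+.175*np.cos(a))])))
E
python3 -c "
import cv2;a=cv2.imread('pics/w8.png')[90:280,70:260];cv2.imwrite('pics/w8z.png',cv2.resize(a,None,fx=3,fy=3))"
```

```text
[ 0.5511  0.107  -0.2425] rms 0.7042139355526376
[[-1.2, -0.1], [0.4, -0.0], [1.0, -0.0], [-0.5, 0.9], [-0.7, -0.2], [-0.6, -0.2], [1.5, -0.1]]
along,across [ 0.253 -0.001] knob [0.5937 0.0964 0.1744]
along,across [ 0.264 -0.004] knob [0.5953 0.0955 0.1739]
0.2 [[115.23822272 216.49169787]]
0.23 [[117.15585111 223.91093083]]
0.25 [[118.47286416 228.71719132]]
```

View pics/w8z.png

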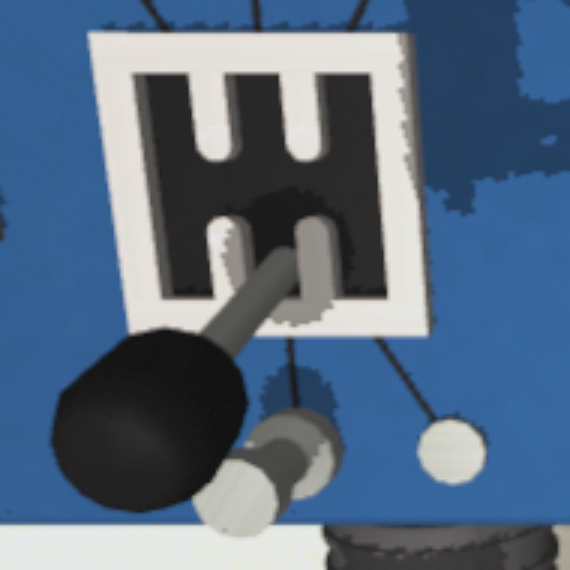

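Run:
```python
from h import *
from cell import manip,cams
go(manip,-.10,.25,.33,.3)
manip.dwell(.3);rep(manip)
for n in ['scene','top']:
    c=cams.capture(n);cv2.imwrite(f'pics/{n}9.png',c['image'])
a=cv2.imread('pics/scene9.png')[220:370,210:390];b=cv2.imread('pics/top9.png')[150:275,230:380]
cv2.imwrite('pics/f9.png',np.hstack([cv2.resize(a,(400,333)),cv2.resize(b,(400,333))]))
```

```text
t26.25 xy mm [-99. 249.] z0.329 F [-0.3  0.4] 0.0
```

View pics/f9.png

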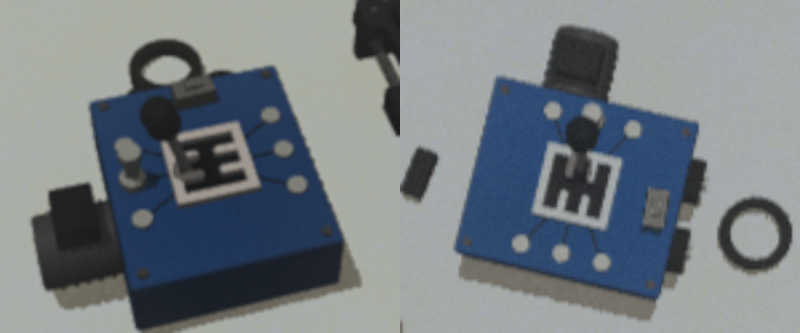

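The final views show the lever in the middle far slot: knob at (160,118) in the scene view and (582,133) from the top. The peg is upright at its place and nothing else has moved.

```bash
python3 -c "
from cell import order;order.close_job()"
```

```text
the job is handed in; nothing more can be done
```

The lever is now home in the middle far slot, the one with the setting peg at its end, and the job is handed in. I pushed it with the shut fingertips in three moves: out of the near left slot, along the cross channel to the middle rail, then into the far slot up to its stop. The push force was about 2–4 N in motion and about 8 N briefly at the stop. The clock stood at about 26 s when I handed in.

**Lever:** the last wrist-camera check put it at +0.253 rad along and about 0 across. That matches the +0.25 stop, and the force rise there agrees.

**Surroundings:** in the last pictures the peg stood upright at its place, the plugs and tape roll looked unmoved, and the hand was well clear. I did not check the driver, spanner, jar and cup in close-up at the end, but the hand never went near them.

**Disagreement:** heights triangulated from the scene and top cameras came out about 4–10 mm low. I used the wrist-camera fits instead, whose depth readings matched the given heights at the studs and deck to about 2 mm. At the gate plate's edges, where the readings are less reliable, they were 2–8 mm low.

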